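Click a lamp socket's locking collar round to its stop fin

ROBOT

A 6-joint arm with a two-finger parallel gripper is mounted at the origin on the work surface. World frame = base frame: x ahead of the robot, y to its left, z up, the work surface at z = 0. Lengths are in mm, angles in rad, forces in N, time in s.
With the tool pointing down it reaches from about 250 to 850 mm from the base axis. Payload 12.5 kg.
Tool frame: the origin (TCP) lies midway between the tips of the shut fingers; the grasp point (between the pads) lies 19 mm behind it (ctrl.grasp_offset is the z of the grasp point in the tool frame, in mm); z points along the fingers, y is the direction in which the jaws open and shut (so a half turn about z gives the same grasp; the last joint's range is limited). The gripper opens to 93 mm and grips with 3 to 60 N. Pads are 15 mm wide; open, the fingers measure 128 mm over their backs; the gripper's body (75 mm by 188 mm) begins 65 mm behind the grasp point.
Start: joints at [1.071, 0.351, 1.652, -0, 1.139, -0.085], TCP at [221.622, 503.357, 218.633] pointing down, gripper open.
Joint ranges: [-2.75, 2.75], [-0.79, 2.1], [0.01, 2.65], [-1.57, 4.71], [0.07, 3.14], [-2.87, 2.87]. Speed limits (rad/s): [2.22, 2.22, 2.79, 3.14, 3.14, 3.14].

INTERFACE

Orientations are given as a rotation vector (axis times angle).
In Python, from plant import ctrl gives the robot as it stands. The module is installed in compiled form; this text tells all that it offers.
- The arm moves only by the tool play_rows, never from a script. Its argument "targets" is a list of rows, each an object of numbers: "tx", "ty", "tz": the shift along the tool's x, y, z in m; "ax", "ay", "az": the turn, a rotation vector about the tool's x, y, z in rad. A call has 1 to 20 rows; each row is the pose to reach, as a shift and turn from the pose commanded when the call began, along the tool's axes at that moment; what a row does not reach only later rows make up. A row lasts 1/8 s, in which the tool goes at most 62.5 mm and 10.7 degrees, less where a joint would pass 70% of its speed; a pose out of reach is approached as far as the arm can. A call with a gripper value outside its range is refused whole. "claw" is the opening, from -1 (shut) to 1 (fully open), so that 0 is half open, set as the call begins (left out, the last holds). The fingers move at their own pace and stop on an object; "newtons" is the grip in N (left out, the last holds). Time passes only in rows, so rows that repeat a pose let the fingers close. It gives the time, the measured TCP pose, the force and the opening at its end, in the units of the state.
- ctrl.get_state(): the state, without advancing time (a new reading comes with each control period).
- ctrl.get_image(name): name is "side" or "top"; returns the picture (420x560x3 uint8, red, green, blue); there is no depth.
- ctrl.calibration(name): a dict with "mtx" (3x3 intrinsics, pixels), "eye" and "rotation" of the camera in the world. Camera axes: x right, y down, z forward; pixel columns grow to the right and rows downward; lengths in mm; the calibration is good to about 2 mm. A picture is of the moment at which its call begins. calibration takes no time and is no camera call.
- ctrl.close_job(): hands the job in, once; it reports no verdict.
The state is a dict: "time": time; "q": joint angles; "qvel": joint speeds; "tau": joint torques, N m; "tool_pos": TCP position; "orientation": TCP orientation; "force": force on the tool from outside, world axes, zero at the start; "moment": the same for the moment, N m; "gripper_width": finger opening in mm.
Only numpy, scipy, OpenCV 4.12 (cv2) and the standard library are available. Lean on these libraries where they do the work, as an engineer would, in place of code of your own. Each camera call takes 0.05 s, during which the arm holds its last target. There are 200 camera calls.

TASK

On the bench stand two upright lamp sockets with turning collars, a wide one and a slim one. On the wide socket, turn the knurled collar round the barrel until the lug on the collar points straight at the dark stop fin on the flange and sits in the click there, then let go. Leave the slim socket's collar as it is.

Things in the scene. Friction and masses are not known exactly. Their poses are not given: they have to be found in the camera images.
- collar_center (a point): Wide socket's collar: knurled aluminium ring, 56 mm outer diameter, 48 to 78 mm above the bench, round a fixed upright 40 mm barrel that ends 14 mm above the ring. Point: on the axis, half-way up the ring (63 mm). Turns with the collar; x axis points at its lug, z up. The lug, 10 mm wide, 52 to 68 mm above the bench, reaches 51 mm from the axis; nothing else sticks out at that height.
- stop_mark (a point): Top of the dark radial stop fin, 8 mm wide, on the wide socket's fixed flange (140 mm diameter, 10 mm thick); 34 mm above the bench, 64 mm from the barrel's axis. The collar is right when its lug points the same way from the axis as this point. Opposite the fin, under the ring, is a fixed plunger block, top 32 mm above the bench, 40 to 72 mm from the axis.
- collar (a joint): Angle of the wide socket's collar, rad: 0 with the lug at the stop fin, positive with the lug anticlockwise of the fin seen from above. Range -0.70 to 1.75; starts 30 to 85 degrees anticlockwise. It clicks every 20 degrees, one click being at 0 and more on both sides; turning takes up to about 0.2 N m; let go between clicks it snaps to the nearest.
- slim_lug (a point): Outer end of the lug on the collar of the other, slim socket, to be left alone: collar 34 mm in diameter, 72 to 94 mm above the bench, on a 22 mm barrel, 112 mm tall in all, flange 90 mm in diameter. Point: 32 mm from that socket's axis, 83 mm above the bench; its x axis points outward from the axis. This collar turns easily.
There are look-alikes about, which are no part of the job. What is shaped like the part that bears collar_center but purple or red is not meant.

How it is judged (in metres and radians):
At the end, for the whole second after the job is handed in: The wide socket's collar stays with its lug within 10 degrees of the stop fin (the click at the fin), and the slim socket's lug is within 12 mm of where it was at the start (value of joint collar between -0.175 and 0.175 rad and distance of slim_lug from where it was at the start of the episode below 0.012 m); the robot touches nothing.
It fails at once if the slim socket's collar is turned (its lug moves more than 12 mm) (distance of slim_lug from where it was at the start of the episode above 0.012 m).
It also fails if it takes over 32 s, if anything falls off the work surface, if the arm or the gripper's body presses on something with over 40 N, if the wrist force passes 120 N, or if a joint passes its speed limit or range.

## Working session

There is one attempt and no reset: what is moved stays moved. The work goes in short steps, Python scripts to look and compute and a tool call to move; the robot and the scene stay as the last step left them, time stands still between calls to the robot, and variables do not carry over. Pictures are saved under pics/ and viewed, about 8 in all and at most 12, crops included, and the job is handed in when it is done.

Besides the shell and the picture viewer there is one more tool, called after "Call:" as name([rows], argument=value, ...), one row to a line, values as JSON. play_rows: Moves the arm, as the interface text tells. Its arguments: {"type":"object","properties":{"targets":{"type":"array"},"claw":{"type":"number"},"newtons":{"type":"number"}},"required":["targets"]}

```bash
mkdir -p pics; python3 - <<'E'
from plant import ctrl
import cv2
for n in("top","side"):
    cv2.imwrite(f"pics/{n}0.png",ctrl.get_image(n)[:,:,::-1]); c=ctrl.calibration(n); print(n,c)
s=ctrl.get_state();print(s,ctrl.grasp_offset)
E
```

```text
top {'mtx': array([[482.90471578,   0.        , 284.34020048],
       [  0.        , 482.90471578, 211.40866978],
       [  0.        ,   0.        ,   1.        ]]), 'eye': array([ 345.93168787, -133.09532925, 1198.02400394]), 'rotation': array([-2.1538116 ,  2.15492545, -0.11554285])}
side {'mtx': array([[439.68424182,   0.        , 275.94619932],
       [  0.        , 439.68424182, 223.19544499],
       [  0.        ,   0.        ,   1.        ]]), 'eye': array([ 365.48368471, -948.94348874,  724.23433963]), 'rotation': array([-2.2378805 ,  0.10857562, -0.05820863])}
{'time': 0.1, 'q': array([ 1.07135430e+00,  3.51205142e-01,  1.65234240e+00,  1.85920032e-05,
        1.13908517e+00, -8.45767306e-02]), 'qvel': array([-2.41031090e-04,  7.76460966e-04, -1.11073536e-03, -6.12045935e-06,
        3.46308297e-04, -1.12581286e-03]), 'tau': array([ 1.57272683e-03, -4.98034644e+01, -2.85707438e+01,  7.01162894e-02,
        2.38071126e-02,  2.70068563e-05]), 'tool_pos': array([221.50346134, 503.0976743 , 218.14950419]), 'orientation': array([-6.46952458e-01, -3.07393425e+00,  1.55676458e-03]), 'force': array([0.3809543 , 0.11407599, 0.45962087]), 'moment': array([ 0.02658711, -0.04052529, -0.02362911]), 'gripper_width': 92.97419638849262} -18.8
```

View pics/top0.png

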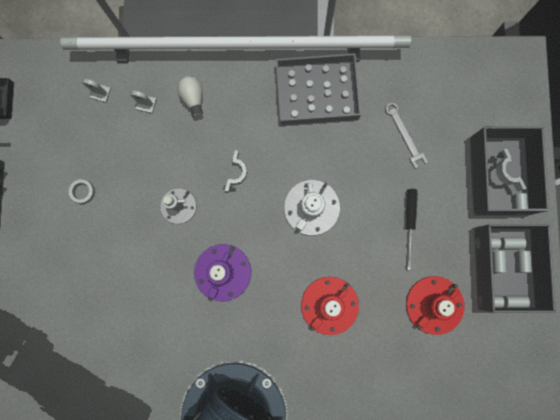

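View pics/side0.png

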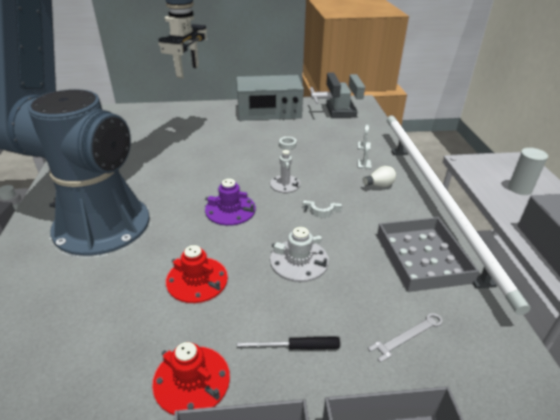

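The top view shows the wide grey socket with its barrel top near (313,205) and the slim one near (172,202). In the side view they are near (300,245) and (286,175). I'll zoom in on both for the lug and fin.

```bash
cat > h.py <<'E'
from plant import ctrl
import cv2,numpy as np
from scipy.spatial.transform import Rotation as R
def ray(n,u,v,z):
    c=ctrl.calibration(n); d=R.from_rotvec(c["rotation"]).apply(np.linalg.inv(c["mtx"])@[u,v,1])
    e=c["eye"]; return e+d*(z-e[2])/d[2]
def proj(n,p):
    c=ctrl.calibration(n); q=c["mtx"]@R.from_rotvec(c["rotation"]).inv().apply(np.array(p)-c["eye"]); return q[:2]/q[2]
E
python3 - <<'E'
from h import *
a=cv2.imread("pics/top0.png")[165:250,265:365];b=cv2.imread("pics/side0.png")[215:290,255:345]
a=cv2.resize(a,(400,400*85//100),interpolation=2);b=cv2.resize(b,(400,400*75//90),interpolation=2)
b=cv2.copyMakeBorder(b,0,340-b.shape[0],0,0,0)
cv2.imwrite("pics/z.png",np.hstack([a,b]))
# flange from silhouette in top (z~10)
im=cv2.imread("pics/top0.png");g=cv2.cvtColor(im,6)
m=cv2.morphologyEx((g>140).astype(np.uint8),cv2.MORPH_CLOSE,np.ones((9,9)))
for c in cv2.findContours(m,0,1)[0]:
    if 600<cv2.contourArea(c)<4000:
        (u,v),r=cv2.minEnclosingCircle(c);print(u,v,r,ray("top",u,v,10))
print(ray("top",313,204,92),ray("side",300,232,92))
E
```

```text
177.70370483398438 205.55555725097656 18.0357666015625 [503.11325829 146.50693474  10.        ]
311.88311767578125 206.7662353515625 28.36810302734375 [ 499.62455609 -187.12329746   10.        ]
235.5 40.0 175.51150512695312 [935.58527137   7.80772502  10.        ]
[ 495.45428146 -186.01432859   92.        ] [ 498.02564863 -190.62187152   92.        ]
```

View pics/z.png

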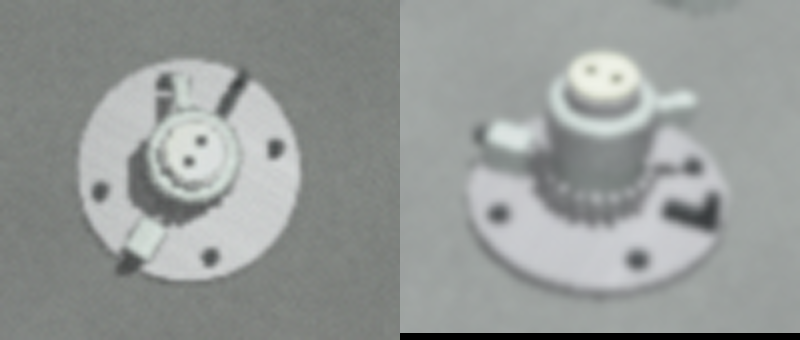

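The fin runs from about (222,112) to (243,72) in the zoom. The lug is the light bar at (180,75) to (184,104), and the plunger block is at (146,240).

```bash
python3 - <<'E'
from h import *
C=np.array([498.5,-187.5])
f=lambda u,v,z:ray("top",265+u/4-.4,165+v/4-.4,z)[:2]
def pol(p): d=p-C; return np.round([*d,np.hypot(*d),np.degrees(np.arctan2(d[1],d[0]))],1)
for n,p in dict(fin_o=f(242,75,34),fin_i=f(222,112,34),lug_o=f(180,75,68),lug_i=f(184,104,68),block=f(146,240,32),ring=f(192,156,78),top=f(190,148,92)).items(): print(n,pol(p))
# side view lug, z 60: zoom 400/90
s=400/90
for u,v,z in((293,98,65),(260,102,65)): print(pol(ray("side",255+u/s-.4,215+v/s-.4,z)[:2]))
s=ctrl.get_state();print(R.from_rotvec(s["orientation"]).as_matrix().round(3),s["time"])
E
```

```text
fin_o [ 55.6 -31.2  63.8 -29.3]
fin_i [ 32.8 -18.8  37.8 -29.8]
lug_o [49.6  8.1 50.3  9.2]
lug_i [32.2  5.8 32.7 10.2]
block [-45.3  27.8  53.1 148.5]
ring [-0.2  1.7  1.8 96.8]
top [ 2.6  3.5  4.4 54.1]
[50.4  7.9 51.   8.9]
[32.6  6.3 33.2 11. ]
[[-0.915  0.403 -0.001]
 [ 0.403  0.915 -0.001]
 [ 0.    -0.001 -1.   ]] 0.1
```

Collar axis is about (499,-186.5), the fin is at about -30° and the lug at about +9°, so I need to turn about -40°, which is two clicks. I'll grip the ring with the jaws square to the lug, at world yaw about 98.5°.

Call:
play_rows([
  {"tx": -0.532, "ty": -0.519, "tz": 0.03, "az": -0.564},
  {"tx": -0.532, "ty": -0.519, "tz": 0.03, "az": -0.564},
  {"tx": -0.532, "ty": -0.519, "tz": 0.03, "az": -0.564},
  {"tx": -0.532, "ty": -0.519, "tz": 0.03, "az": -0.564},
  {"tx": -0.532, "ty": -0.519, "tz": 0.03, "az": -0.564},
  {"tx": -0.532, "ty": -0.519, "tz": 0.03, "az": -0.564},
  {"tx": -0.532, "ty": -0.519, "tz": 0.03, "az": -0.564},
  {"tx": -0.532, "ty": -0.519, "tz": 0.03, "az": -0.564},
  {"tx": -0.532, "ty": -0.519, "tz": 0.03, "az": -0.564},
  {"tx": -0.532, "ty": -0.519, "tz": 0.03, "az": -0.564},
  {"tx": -0.532, "ty": -0.519, "tz": 0.03, "az": -0.564},
  {"tx": -0.532, "ty": -0.519, "tz": 0.03, "az": -0.564},
  {"tx": -0.532, "ty": -0.519, "tz": 0.03, "az": -0.564},
  {"tx": -0.532, "ty": -0.519, "tz": 0.03, "az": -0.564},
  {"tx": -0.532, "ty": -0.519, "tz": 0.03, "az": -0.564},
  {"tx": -0.532, "ty": -0.519, "tz": 0.03, "az": -0.564},
  {"tx": -0.532, "ty": -0.519, "tz": 0.03, "az": -0.564},
  {"tx": -0.532, "ty": -0.519, "tz": 0.03, "az": -0.564},
], claw=1)

```text
schema error: expected keys tx, ty, tz, ax, ay, az
```

Call:
play_rows([
  {"tx": -0.532, "ty": -0.519, "tz": 0.03, "ax": 0, "ay": 0, "az": -0.564},
  {"tx": -0.532, "ty": -0.519, "tz": 0.03, "ax": 0, "ay": 0, "az": -0.564},
  {"tx": -0.532, "ty": -0.519, "tz": 0.03, "ax": 0, "ay": 0, "az": -0.564},
  {"tx": -0.532, "ty": -0.519, "tz": 0.03, "ax": 0, "ay": 0, "az": -0.564},
  {"tx": -0.532, "ty": -0.519, "tz": 0.03, "ax": 0, "ay": 0, "az": -0.564},
  {"tx": -0.532, "ty": -0.519, "tz": 0.03, "ax": 0, "ay": 0, "az": -0.564},
  {"tx": -0.532, "ty": -0.519, "tz": 0.03, "ax": 0, "ay": 0, "az": -0.564},
  {"tx": -0.532, "ty": -0.519, "tz": 0.03, "ax": 0, "ay": 0, "az": -0.564},
  {"tx": -0.532, "ty": -0.519, "tz": 0.03, "ax": 0, "ay": 0, "az": -0.564},
  {"tx": -0.532, "ty": -0.519, "tz": 0.03, "ax": 0, "ay": 0, "az": -0.564},
  {"tx": -0.532, "ty": -0.519, "tz": 0.03, "ax": 0, "ay": 0, "az": -0.564},
  {"tx": -0.532, "ty": -0.519, "tz": 0.03, "ax": 0, "ay": 0, "az": -0.564},
  {"tx": -0.532, "ty": -0.519, "tz": 0.03, "ax": 0, "ay": 0, "az": -0.564},
  {"tx": -0.532, "ty": -0.519, "tz": 0.03, "ax": 0, "ay": 0, "az": -0.564},
  {"tx": -0.532, "ty": -0.519, "tz": 0.03, "ax": 0, "ay": 0, "az": -0.564},
  {"tx": -0.532, "ty": -0.519, "tz": 0.03, "ax": 0, "ay": 0, "az": -0.564},
  {"tx": -0.532, "ty": -0.519, "tz": 0.03, "ax": 0, "ay": 0, "az": -0.564},
  {"tx": -0.532, "ty": -0.519, "tz": 0.03, "ax": 0, "ay": 0, "az": -0.564},
], claw=1)

```text
time: 2.35
tool_pos: [499.4, -185.7, 188.8]
orientation: [-0.235, 3.133, -0.0]
force: [-0.2, 0.4, -0.6]
gripper_width: 92.4
```

Call:
play_rows([
  {"tx": 0, "ty": 0, "tz": 0.04, "ax": 0, "ay": 0, "az": 0},
  {"tx": 0, "ty": 0, "tz": 0.08, "ax": 0, "ay": 0, "az": 0},
  {"tx": 0, "ty": 0, "tz": 0.11, "ax": 0, "ay": 0, "az": 0},
  {"tx": 0, "ty": 0, "tz": 0.125, "ax": 0, "ay": 0, "az": 0},
  {"tx": 0, "ty": 0, "tz": 0.137, "ax": 0, "ay": 0, "az": 0},
  {"tx": 0, "ty": 0, "tz": 0.137, "ax": 0, "ay": 0, "az": 0},
])

```text
time: 3.1
tool_pos: [499.4, -186.0, 51.6]
orientation: [0.234, -3.133, -0.0]
force: [-0.4, 0.1, 1.0]
gripper_width: 93.2
```

Call:
play_rows([
  {"tx": 0, "ty": 0, "tz": 0, "ax": 0, "ay": 0, "az": 0},
  {"tx": 0, "ty": 0, "tz": 0, "ax": 0, "ay": 0, "az": 0},
  {"tx": 0, "ty": 0, "tz": 0, "ax": 0, "ay": 0, "az": 0},
  {"tx": 0, "ty": 0, "tz": 0, "ax": 0, "ay": 0, "az": 0},
  {"tx": 0, "ty": 0, "tz": 0, "ax": 0, "ay": 0, "az": 0},
  {"tx": 0, "ty": 0, "tz": 0, "ax": 0, "ay": 0, "az": 0},
], claw=-1, newtons=25)

```text
time: 3.85
tool_pos: [500.3, -188.5, 52.0]
orientation: [-0.234, 3.13, -0.006]
force: [2.3, -17.2, -5.8]
gripper_width: 55.8
```

The grip holds the ring at 55.8 mm. The arm is pulled about 2.5 mm towards -y, so I'll recentre before turning.

Call:
play_rows([
  {"tx": 0, "ty": -0.003, "tz": 0, "ax": 0, "ay": 0, "az": 0},
  {"tx": 0, "ty": -0.003, "tz": 0, "ax": 0, "ay": 0, "az": 0},
  {"tx": 0, "ty": -0.003, "tz": 0, "ax": 0, "ay": 0, "az": 0},
])

```text
time: 4.22
tool_pos: [500.2, -188.8, 51.9]
orientation: [-0.234, 3.132, 0.0]
force: [3.6, 3.2, 3.1]
gripper_width: 55.7
```

Call:
play_rows([
  {"tx": 0, "ty": 0, "tz": 0, "ax": 0, "ay": 0, "az": 0.09},
  {"tx": 0, "ty": 0, "tz": 0, "ax": 0, "ay": 0, "az": 0.18},
  {"tx": 0, "ty": 0, "tz": 0, "ax": 0, "ay": 0, "az": 0.27},
  {"tx": 0, "ty": 0, "tz": 0, "ax": 0, "ay": 0, "az": 0.36},
  {"tx": 0, "ty": 0, "tz": 0, "ax": 0, "ay": 0, "az": 0.45},
  {"tx": 0, "ty": 0, "tz": 0, "ax": 0, "ay": 0, "az": 0.54},
  {"tx": 0, "ty": 0, "tz": 0, "ax": 0, "ay": 0, "az": 0.63},
  {"tx": 0, "ty": 0, "tz": 0, "ax": 0, "ay": 0, "az": 0.7},
  {"tx": 0, "ty": 0, "tz": 0, "ax": 0, "ay": 0, "az": 0.7},
  {"tx": 0, "ty": 0, "tz": 0, "ax": 0, "ay": 0, "az": 0.7},
])

```text
time: 5.48
tool_pos: [500.2, -189.3, 51.9]
orientation: [0.852, 3.023, -0.001]
force: [1.9, -1.9, 5.6]
gripper_width: 55.6
```

Call:
play_rows([
  {"tx": 0, "ty": 0, "tz": 0, "ax": 0, "ay": 0, "az": 0},
  {"tx": 0, "ty": 0, "tz": 0, "ax": 0, "ay": 0, "az": 0},
  {"tx": 0, "ty": 0, "tz": 0, "ax": 0, "ay": 0, "az": 0},
  {"tx": 0, "ty": 0, "tz": 0, "ax": 0, "ay": 0, "az": 0},
  {"tx": 0, "ty": 0, "tz": 0, "ax": 0, "ay": 0, "az": 0},
  {"tx": 0, "ty": 0, "tz": 0, "ax": 0, "ay": 0, "az": 0},
], claw=1)

```text
time: 6.22
tool_pos: [499.8, -189.0, 51.6]
orientation: [-0.854, -3.023, 0.0]
force: [0.1, 0.1, 0.4]
gripper_width: 93.2
```

Call:
play_rows([
  {"tx": 0, "ty": 0, "tz": -0.04, "ax": 0, "ay": 0, "az": 0},
  {"tx": 0, "ty": 0, "tz": -0.09, "ax": 0, "ay": 0, "az": 0},
  {"tx": 0, "ty": 0, "tz": -0.14, "ax": 0, "ay": 0, "az": 0},
  {"tx": -0.05, "ty": 0, "tz": -0.15, "ax": 0, "ay": 0, "az": 0},
  {"tx": -0.1, "ty": 0, "tz": -0.15, "ax": 0, "ay": 0, "az": 0},
  {"tx": -0.15, "ty": 0, "tz": -0.15, "ax": 0, "ay": 0, "az": 0},
  {"tx": -0.2, "ty": 0, "tz": -0.15, "ax": 0, "ay": 0, "az": 0},
  {"tx": -0.2, "ty": 0, "tz": -0.15, "ax": 0, "ay": 0, "az": 0},
])

```text
time: 7.22
tool_pos: [671.4, -294.8, 199.7]
orientation: [-0.855, -3.022, -0.0]
force: [-0.4, 0.3, -0.2]
gripper_width: 93.3
```

```bash
python3 - <<'E'
from h import *
I={n:ctrl.get_image(n)[:,:,::-1].copy() for n in("top","side")}
for n in I: cv2.imwrite(f"pics/{n}1.png",I[n])
a=cv2.resize(I["top"][165:250,265:365],(400,340),interpolation=2)
b=cv2.resize(I["side"],(400,300),interpolation=2)
cv2.imwrite("pics/z1.png",np.hstack([a,cv2.copyMakeBorder(b,0,40,0,0,0)]))
E
```

```text
(no output)
```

View pics/z1.png

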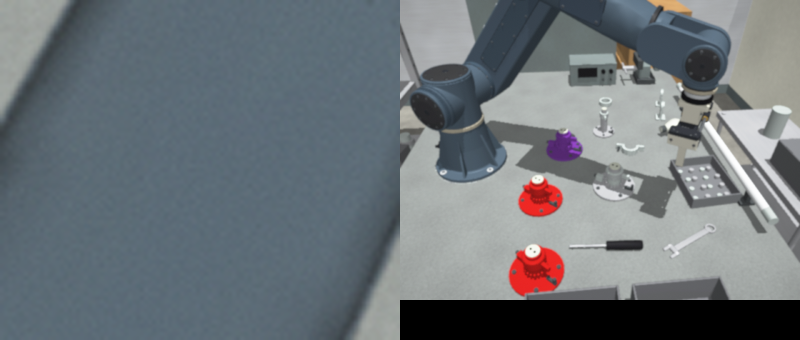

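The arm blocks the top view, so I'll move it aside to the -y side.

Call:
play_rows([
  {"tx": 0, "ty": -0.06, "tz": 0, "ax": 0, "ay": 0, "az": 0},
  {"tx": 0.01, "ty": -0.12, "tz": 0, "ax": 0, "ay": 0, "az": 0},
  {"tx": 0.01, "ty": -0.18, "tz": 0, "ax": 0, "ay": 0, "az": 0},
  {"tx": 0.01, "ty": -0.24, "tz": 0, "ax": 0, "ay": 0, "az": 0},
  {"tx": 0.01, "ty": -0.3, "tz": 0, "ax": 0, "ay": 0, "az": 0},
  {"tx": 0.01, "ty": -0.3, "tz": 0, "ax": 0, "ay": 0, "az": 0},
  {"tx": 0.01, "ty": -0.3, "tz": 0, "ax": 0, "ay": 0, "az": 0},
])

```text
time: 8.2
tool_pos: [504.5, -543.2, 202.1]
orientation: [0.854, 3.023, 0.0]
force: [0.2, -0.7, -0.9]
gripper_width: 93.1
```

```bash
python3 - <<'E'
from h import *
a=ctrl.get_image("top")[:,:,::-1].copy();cv2.imwrite("pics/top2.png",a)
a0=cv2.imread("pics/top0.png")
z=lambda i,r,c:cv2.resize(i[r:r+85,c:c+100],(400,340),interpolation=2)
s=lambda i:cv2.resize(i[180:224,152:204],(307,260),interpolation=2)
bot=np.hstack([s(a0),s(a)]);bot=cv2.copyMakeBorder(bot,0,0,0,800-bot.shape[1],0)
cv2.imwrite("pics/z2.png",np.vstack([np.hstack([z(a,165,265),cv2.resize(a,(400,340))]),bot]))
E
```

```text
(no output)
```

View pics/z2.png

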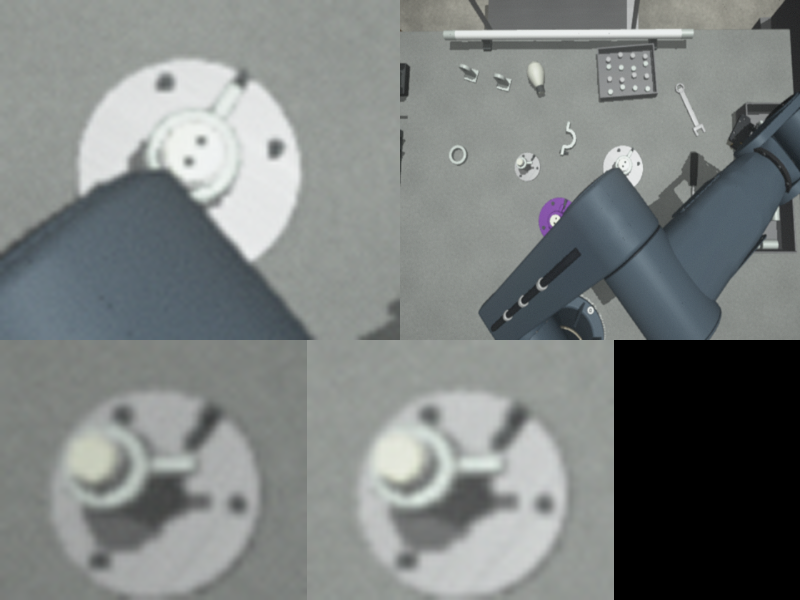

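The lug, from (222,112) to (238,85), now lies over the fin, and only the fin's outer tip shows at (243,74). The slim lug hasn't moved between the two crops. The arm is clear of everything, so I'll check the angle and hand in.

```bash
python3 - <<'E'
from h import *
C=np.array([499.9,-188.5])
f=lambda u,v,z:ray("top",265+u/4-.4,165+v/4-.4,z)[:2]-C
for p in (f(220,112,68),f(236,86,68),f(243,74,34)): print(p.round(1),np.degrees(np.arctan2(p[1],p[0])).round(1))
print(ctrl.get_state()["time"],ctrl.close_job())
E
```

```text
[ 26.  -14.5] -29.1
[ 41.6 -24.1] -30.1
[ 54.9 -30.8] -29.3
the job is handed in; nothing more can be done
8.25 None
```

I gripped the wide socket's ring, turned the collar about 40° clockwise (two clicks), released it and moved the arm clear. I handed the job in at 8.25 s of the 32 s limit.

- **Wide collar:** in the last top view the lug points to about -29° to -30° and the fin to about -29°, so they agree within about 1°. The limit is 10°.
- **Slim collar:** its lug looks the same in the top views before and after. I compared these by eye and did not measure the distance.
- **Forces:** the highest reading was about 18 N, while closing the grip. My first estimate of the axis was about 2.5 mm off in y, so I recentred before turning. Readings were near zero after release.
- **Disagreements and limits:** my first top picture after the turn was blocked by the arm, so I moved it aside and looked again. In that last view the arm still covered part of the wide flange, but the lug and fin were visible. Before that, one move call was refused for missing keys and nothing moved.

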